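# Hang the water-filter cartridge in its drip stand

## Task

Pick up the filter cartridge and slide its neck sideways into the forked arm of the drip stand, with the flange on top of the fork, past the sprung roller catch until it is fully home at the end of the slot. Let it hang there upright over the cup, ready to drip water for the steam iron; feel your way gently, do not force it against the stand, and leave the cup and the things round about where they are.

Things in the scene. Friction and masses are not known exactly. Their poses are not given: they have to be found in the camera images.
- cartridge: Filter cartridge, 115 mm tall, standing upright. Origin: centre of its flat 28 mm wide underside, z up its axis. Upward: grey bowl 40 mm in diameter to 54 mm; lower collar 37 mm in diameter to 60; white neck 22 mm in diameter from 60 to 74; round flange 48 mm in diameter from 74 to 79; ribbed round cap 28 mm in diameter from 79 to 115, to grip. 0.11 to 0.23 kg.
- stand: Fixed drip stand: grey base 150 x 124 x 8 mm (x -51 to +99), steel column and a level steel forked arm, 10 mm thick, clamped on it. Origin: on the worktop right under the cartridge's axis when home. x: from the fork's mouth to the column, the way the cartridge slides in. The arm's height was set by hand, is not measured, must be felt or seen: its top face is 142 to 188 mm above the worktop.
- fork_mouth (a point): Point on the base's top face (8 mm above the worktop), under the middle of the fork's mouth: stand x = -36 mm, y = 0. Above it end the two tines, 20 mm wide with round tips; the slot between them is 25.5 mm wide. The neck (4 mm of play in height) slides in at this end; flange above the plate, collar and bowl below it. The slot's round inner end stops the neck when its axis is at stand x = 0.
- column_top (a point): Top of the stand's round steel column (16 mm in diameter), 199 mm above the worktop, at stand x = +78 mm. Ahead of it the arm is a clamp boss rising 5 mm above the plate (from x = 61 mm), then 30 mm wide and flat, then, from x = 36 to 11 mm, solid, flat and 65 mm wide: a place to feel the plate's height, for instance with the cartridge's underside.
- catch (a joint): Sprung roller catch in the fork's left (+y) tine. Its black nylon roller, 10 mm in diameter, centred at stand x = -10 mm, stands 4.5 mm into the slot and yields outward to the passing neck; sliding past takes some 3 to 12 N. Value: outward travel in m: 0 = fully out in the slot, about 0.003 as the neck passes, 0 again behind the neck once the cartridge is home.
- cup: Light round plastic dosing cup, 66 mm wide, 50 mm tall, standing loose on the stand's base under the fork, rim 58 mm above the worktop; origin: centre of its underside.
- card_holder: Clear card holder, 40 x 96 x 54 mm, standing behind the work to the right; origin: centre of its underside.
- tape_1: Roll of black tape, 58 mm wide, 19 mm tall, lying to the left; origin: centre of its underside.

How it is judged (in metres and radians):
On the way, in this order (a step that is already met when the one before it is completed fails the run):
1. the cartridge is lifted off the worktop (height (world z) of cartridge above 0.03 m), for 0.2 s.
2. its neck is in the slot and pushes the roller catch aside (value of joint catch above 0.0005 m and x of cartridge in the frame of stand between -0.03 and -0.004 m and y of cartridge in the frame of stand between -0.004 and 0.004 m).
At the end, for the whole second after the job is handed in: The cartridge hangs released and at rest by its flange on the fork, upright to 3 degrees, its axis within 3 mm of fully home along and across the slot, above the cup; the roller catch is back out to within 1.5 mm; the cup stands within 20 mm of where it stood (x of cartridge in the frame of stand between -0.0035 and 0.003 m and y of cartridge in the frame of stand between -0.003 and 0.003 m and height (world z) of cartridge above 0.06 m and angle between cartridge's own z axis and vertical below 0.06 rad and value of joint catch below 0.0015 m and contact force between cartridge and stand above 0.4 N and linear speed of cartridge below 0.01 m/s and distance of cup from where it was at the start of the episode below 0.02 m and angle between cup's own z axis and vertical below 0.1 rad); the robot touches nothing.
It fails at once if the cartridge is forced against the stand with more than 35 N (contact force between cartridge and stand above 35 N).
It fails at once if the cup is knocked over or pushed more than 25 mm (distance of cup from where it was at the start of the episode above 0.025 m or angle between cup's own z axis and vertical above 0.4 rad).
It fails at once if the card holder or the tape roll is moved more than 30 mm (distance of any of card_holder, tape_1 from where it was at the start of the episode above 0.03 m).
It also fails if it takes over 53 s, if anything falls off the work surface, if the arm or the gripper's body presses on something with over 40 N, if the wrist force passes 120 N, or if a joint passes its speed limit or range.

## Robot

A 7-joint arm with a two-finger parallel gripper is mounted at the origin on a cart in front of the work surface, level with it; the furniture and walls round the work are solid. World frame = base frame: x ahead of the robot, y to its left, z up, the work surface at z = 0. Lengths are in m, angles in degrees, forces in N, time in s.
With the tool pointing down it reaches from about 0.425 to 0.875 m from the base axis. Payload 4.7 kg.
Tool frame: the origin (TCP) lies between the finger pads; the fingertips stand 19 mm ahead of it and the grasp point (between the pads) is the TCP; x points along the fingers, z is the direction in which the jaws open and shut, and the axes are right-handed (so a half turn about x gives the same grasp; the last joint's range is limited). The gripper opens to 87 mm and grips with 3 to 60 N. Pads are 19 mm wide; open, the fingers measure 117 mm over their backs; the gripper's body (75 mm by 190 mm) begins 51 mm behind the grasp point.
Start: joints at [-37.065, 18.392, -4.016, 83.108, 1.295, 78.541, -3.26], TCP at [0.513, 0.399, 0.242] pointing down, gripper open.
Joint ranges: [-163.93, 163.93], [-17.29, 119.83], [-79.2, 71.16], [3.27, 140.29], [-89.18, 269.18], [5.43, 117.66], [-154.24, 154.24]. Speed limits (degrees/s): [147.25, 147.25, 180, 180, 180, 180, 180].

## Interface

Orientations are given as [roll, pitch, yaw] about the fixed x, y, z axes, in that order (R = Rz(yaw) Ry(pitch) Rx(roll)).
In Python, from cell import monitor, read_camera, camera_model, env, regions_of gives the robot as it stands. The module is installed in compiled form; this text tells all that it offers.
- The arm moves only by the tool step_arm, never from a script. Its argument "deltas" is a list of rows, each a list of 5 numbers: the gripper's target within -1 to 1 (fully open at 1, half-way at 0, shut at -1), then the shift along the tool's x, y, z in m, then the turn about the tool's x in degrees. A call has 1 to 12 rows; each row is the pose to reach, as a shift and turn from the pose commanded when the call began, along the tool's axes at that moment; what a row does not reach only later rows make up. A row lasts 1/8 s, in which the tool goes at most 62.5 mm and 10.7 degrees, less where a joint would pass 70% of its speed; a pose out of reach is approached as far as the arm can. A call with a gripper value outside its range is refused whole. The fingers move at their own pace and stop on an object; "newtons" is the grip in N (left out, the last holds). Time passes only in rows, so rows that repeat a pose let the fingers close. It gives the time, the measured TCP pose, the force and the opening at its end, in the units of the state.
- monitor.get_obs(): the state, without advancing time (a new reading comes with each control period).
- read_camera(name): name is "scene" or "top"; returns (picture, depth): 420x560x3 uint8, red, green, blue; 420x560 float32, m along the optical axis (not along the pixel's ray), 0 where there is no reading.
- camera_model(name): a dict with "fx", "fy", "cx", "cy" (pixels), "k1" (the pictures are not rectified: a ray, as slopes to the right and down, at radius r is drawn at 1 + k1 r^2 times it, then the intrinsics apply), "xyz" and "attitude" of the camera in the world. Camera axes: x right, y down, z forward; pixel columns grow to the right and rows downward; lengths in m; the calibration is good to about 2 mm. A picture is of the moment at which its call begins. camera_model takes no time and is no camera call.
- env.sign_off(): hands the job in, once; it reports no verdict.
Trained networks look in the newest picture that a camera, given by its name, has taken for a name from the list of things; names that differ only in an ending like _2 or _b are one class to them, and where a whole thing is asked for, a point or a joint stands for the part that bears it (a point fixed in the world has none). Each returns a list of dicts, best first, with "p" (0 to 1); they miss things now and then, are a little off and sometimes report something else, mostly with a low value. They report only what shows in the picture. A call takes as long as a camera call.
- regions_of(camera, thing): "pixels" (420x560 bool, what is visible of it) and "pixel" ([column, row] in pixels, amid what is visible of it).
The state is a dict: "time_s": time; "qpos": joint angles; "joint_velocities": joint speeds; "effort": joint torques, N m; "tool_pos": TCP position; "tool_rot": TCP orientation; "force": force on the tool from outside, world axes, zero at the start; "wrist_torque": the same for the moment, N m; "grip_width": finger opening in m.
Only numpy, scipy, OpenCV 4.12 (cv2) and the standard library are available. Lean on these libraries where they do the work, as an engineer would, in place of code of your own. Each camera call takes 0.05 s, during which the arm holds its last target. There are 200 camera calls.

## Working session

There is one attempt and no reset: what is moved stays moved. The work goes in short steps, Python scripts to look and compute and a tool call to move; the robot and the scene stay as the last step left them, time stands still between calls to the robot, and variables do not carry over. Pictures are saved under pics/ and viewed, about 8 in all and at most 12, crops included, and the job is handed in when it is done.

Besides the shell and the picture viewer there is one more tool, called after "Call:" by a JSON object that holds its "fn" and its "kwargs", one argument or row to a line. step_arm: Moves the arm, as the interface text tells. Its arguments: {"type":"object","properties":{"deltas":{"type":"array"},"newtons":{"type":"number"}},"required":["deltas"]}

```bash
mkdir -p pics; cat > h.py <<'E'
import numpy as np, cv2
from scipy.spatial.transform import Rotation as R
from cell import monitor, read_camera, camera_model, env, regions_of
def save(n,img): cv2.imwrite('pics/'+n+'.png', cv2.cvtColor(img,cv2.COLOR_RGB2BGR))
def cam(c):
    m=camera_model(c); return m, R.from_euler('xyz',m['attitude'],degrees=True).as_matrix(), np.array(m['xyz'])
def ray(c,uv):
    m,Rm,t=cam(c); uv=np.atleast_2d(np.asarray(uv,float))
    K=np.array([[m['fx'],0,m['cx']],[0,m['fy'],m['cy']],[0,0,1.]])
    p=cv2.undistortPoints(uv[:,None],K,np.array([m['k1'],0,0,0.]))[:,0]
    return np.c_[p,np.ones(len(p))]@Rm.T, t
def world(c,uv,d):
    r,t=ray(c,uv); return t+r*np.atleast_1d(d)[:,None]
def onz(c,uv,z):
    r,t=ray(c,uv); return t+r*((z-t[2])/r[:,2])[:,None]
def cloud(c,mask,depth):
    v,u=np.nonzero(mask&(depth>0)); return world(c,np.c_[u,v],depth[v,u])
def proj(c,P):
    m,Rm,t=cam(c); q=(np.atleast_2d(P)-t)@Rm; s=q[:,:2]/q[:,2:]; s=s*(1+m['k1']*(s**2).sum(1))[:,None]
    return s*[m['fx'],m['fy']]+[m['cx'],m['cy']]
E
python3 - <<'E'
from h import *
for c in('scene','top'):
    im,d=read_camera(c); save(c,im); np.save(c+'_d.npy',d); print(c,camera_model(c))
    for n in('cartridge','stand','fork_mouth','column_top','catch','cup','card_holder','tape_1'):
        for r in regions_of(c,n)[:2]:
            P=cloud(c,r['pixels'],d); 
            print(n,round(r['p'],2),np.round(r['pixel']),r['pixels'].sum(), np.round(np.percentile(P,[2,50,98],axis=0),3).tolist() if len(P) else '')
            np.save(f'm_{c}_{n}.npy',r['pixels']) if r is not None else 0
print(monitor.get_obs())
E
```

```text
scene {'fx': 400.9999569319596, 'fy': 400.9999569319596, 'cx': 278.05487830537675, 'cy': 210.18973669634548, 'k1': -0.0668996007518966, 'xyz': array([ 0.23949974, -0.3745428 ,  0.80131241]), 'attitude': array([-1.40527916e+02, -8.12730770e-02, -3.31049002e+01])}
cartridge 0.76 [321. 339.] 695 [[0.45, -0.195, 0.018], [0.463, -0.181, 0.08], [0.488, -0.156, 0.117]]
cartridge 0.42 [404. 308.] 1261 [[0.635, -0.256, 0.001], [0.661, -0.212, 0.026], [0.679, -0.167, 0.055]]
stand 0.82 [294. 217.] 3459 [[0.504, 0.032, 0.0], [0.585, 0.095, 0.01], [0.654, 0.162, 0.187]]
fork_mouth 0.92 [295. 214.] 3423 [[0.503, 0.032, 0.0], [0.585, 0.095, 0.01], [0.655, 0.168, 0.187]]
column_top 0.88 [293. 219.] 3376 [[0.504, 0.032, 0.0], [0.587, 0.094, 0.01], [0.655, 0.168, 0.187]]
cup 0.92 [281. 235.] 679 [[0.518, 0.053, 0.009], [0.553, 0.092, 0.037], [0.58, 0.116, 0.059]]
cup 0.66 [295. 214.] 3297 [[0.504, 0.032, 0.004], [0.585, 0.094, 0.01], [0.653, 0.157, 0.188]]
card_holder 0.97 [404. 308.] 1287 [[0.635, -0.256, 0.001], [0.661, -0.212, 0.027], [0.68, -0.165, 0.055]]
card_holder 0.52 [296. 215.] 3357 [[0.50
[... 1102 characters left out ...]
0.413, 0.024]]
{'time_s': 0.9, 'qpos': array([-37.06497935,  18.39164284,  -4.01602907,  83.10829635,
         1.29572811,  78.5411738 ,  -3.26042574]), 'joint_velocities': array([-0.08564637, -0.02503851, -0.04646334,  0.00335714, -0.03496949,
        0.03045532, -0.05754232]), 'effort': array([ 2.64846203e-04, -4.91096878e+01, -4.02726224e-01, -3.12773824e+01,
       -6.36050943e-02,  3.32974805e-02,  1.67453533e-05]), 'tool_pos': array([0.51312394, 0.39902288, 0.24158317]), 'tool_rot': array([-40.94141494,  89.99462304,  -3.06797139]), 'force': array([ 0.26459938, -1.01258199, -0.71270243]), 'wrist_torque': array([ 0.01497604, -0.00464991, -0.030276  ]), 'grip_width': 0.08714200582344767}
```

```bash
python3 - <<'E'
from h import *
a=cv2.imread('pics/scene.png')[110:390,200:480]; b=cv2.imread('pics/top.png')[130:270,230:430]
a=cv2.resize(a,None,fx=2,fy=2,interpolation=3); b=cv2.resize(b,None,fx=4,fy=4,interpolation=3)
cv2.imwrite('pics/a.png',a); cv2.imwrite('pics/b.png',b)
for c in('scene','top'):
    d=np.load(c+'_d.npy'); m=cv2.dilate(np.load(f'm_{c}_stand.npy').astype(np.uint8),np.ones((7,7)))>0
    P=cloud(c,m,d); P=P[(P[:,0]>.47)&(P[:,0]<.7)&(P[:,1]>0)&(P[:,1]<.2)]
    print(c,np.histogram(P[:,2],bins=np.arange(-.005,.215,.005)))
    for lo,hi in((.14,.183),(.183,.21),(.005,.013)):
        Q=P[(P[:,2]>lo)&(P[:,2]<hi)]; print(lo,len(Q)); 
        if len(Q)>5: print(Q.mean(0).round(4), np.median(Q[:,2]), [np.round(x,4).tolist() if not np.isscalar(x) else x for x in cv2.minAreaRect((Q[:,:2]*1).astype(np.float32))])
E
```

```text
scene (array([ 557,  477, 1542,  149,   50,   23,   46,   51,   64,   70,   47,
         46,   61,   11,   10,    7,    7,   11,   11,    9,    9,    7,
         12,   10,    5,   11,    8,   11,   11,   10,    7,    6,    0,
          1,   20,   98,  609,  410,   44,    5,   46,    7,    0]), array([-0.005,  0.   ,  0.005,  0.01 ,  0.015,  0.02 ,  0.025,  0.03 ,
        0.035,  0.04 ,  0.045,  0.05 ,  0.055,  0.06 ,  0.065,  0.07 ,
        0.075,  0.08 ,  0.085,  0.09 ,  0.095,  0.1  ,  0.105,  0.11 ,
        0.115,  0.12 ,  0.125,  0.13 ,  0.135,  0.14 ,  0.145,  0.15 ,
        0.155,  0.16 ,  0.165,  0.17 ,  0.175,  0.18 ,  0.185,  0.19 ,
        0.195,  0.2  ,  0.205,  0.21 ]))
0.14 1089
[0.5716 0.0936 0.1779] 0.17931496308435602 [[0.5895, 0.103], [0.1482, 0.0798], 8.561525344848633]
0.183 174
[0.6312 0.1022 0.1893] 0.18559950400054026 [[0.6012, 0.1071], [0.1207, 0.0479], 4.659347057342529]
0.005 1674
[0.5746 0.0861 0.008 ] 0.007920432250908604 [[0.5768, 0.0943], [0.1507, 0.124], 8.869688034057617]
top (array([413, 544, 698, 291,  30,   3,   0,   0,   2,   9,   7,   7,   4,
     
[... 188 characters left out ...]
 ,  0.005,  0.01 ,  0.015,  0.02 ,  0.025,  0.03 ,
        0.035,  0.04 ,  0.045,  0.05 ,  0.055,  0.06 ,  0.065,  0.07 ,
        0.075,  0.08 ,  0.085,  0.09 ,  0.095,  0.1  ,  0.105,  0.11 ,
        0.115,  0.12 ,  0.125,  0.13 ,  0.135,  0.14 ,  0.145,  0.15 ,
        0.155,  0.16 ,  0.165,  0.17 ,  0.175,  0.18 ,  0.185,  0.19 ,
        0.195,  0.2  ,  0.205,  0.21 ]))
0.14 701
[0.572  0.0977 0.1786] 0.17898808091303287 [[0.5878, 0.0967], [0.08, 0.1472], 89.74785614013672]
0.183 163
[0.6117 0.1045 0.1883] 0.18544573670183695 [[0.5899, 0.0967], [0.0794, 0.1414], 89.73670959472656]
0.005 934
[0.5732 0.0939 0.0084] 0.008177878136411576 [[0.5931, 0.0977], [0.2052, 0.1419], 8.366436004638672]
```

View pics/a.png

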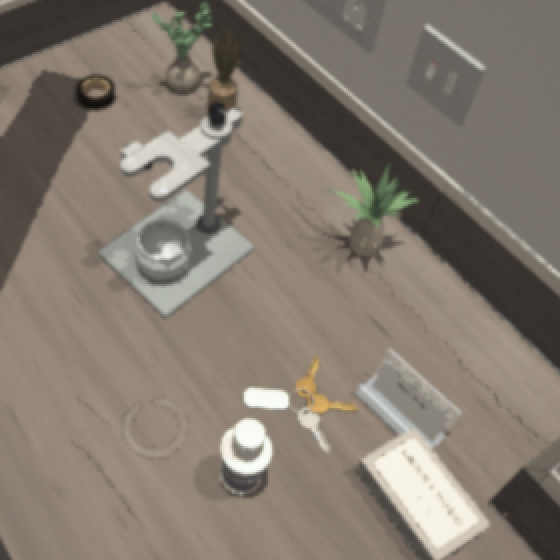

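View pics/b.png

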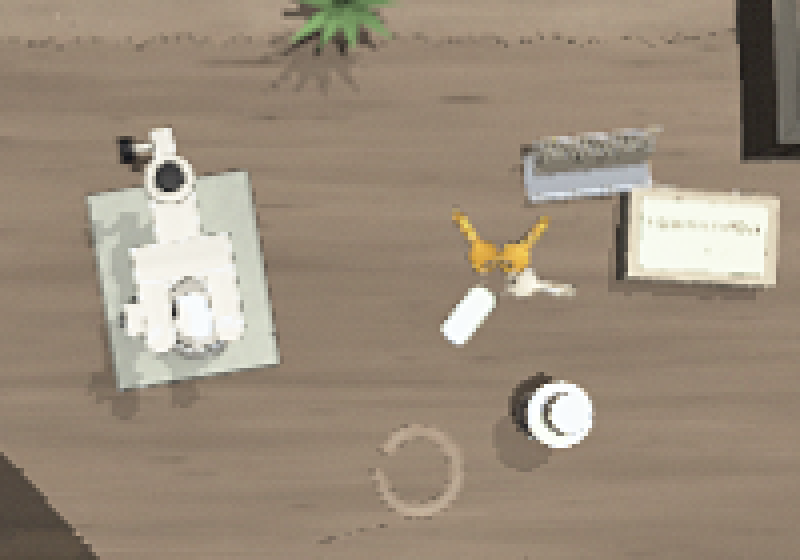

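Pictures: cartridge upright (scene crop 245,460; top crop 558,413), free all round. The stand is yawed about 9°, with the fork mouth towards the robot and the cup under it. Next I fit the stand and cartridge poses.

```bash
cat > fit.py <<'E'
from h import *
from scipy.optimize import minimize
def circ(c,r,a0,a1,n=24):
    a=np.radians(np.linspace(a0,a1,n)); return np.c_[c[0]+r*np.cos(a),c[1]+r*np.sin(a)]
def plate():
    # mm stand frame, x up to 55
    return np.vstack([[55,-15],[36,-15],[36,-32.75]] and [np.array([[55,-15],[36,-15],[36,-32.75]]),
      circ((-26,-22.75),10,270,90)[::1], circ((-1.75,0),12.75,-90,90), circ((-26,22.75),10,270,90), np.array([[36,32.75],[36,15],[55,15]])])/1000
PL=plate()
def T(p,xy):
    c,s=np.cos(p[2]),np.sin(p[2]); return np.c_[p[0]+c*xy[:,0]-s*xy[:,1],p[1]+s*xy[:,0]+c*xy[:,1]]
def raster(c,p,h,poly,S=8):
    uv=proj(c,np.c_[T(p,poly),np.full(len(poly),h)]); m=np.zeros((420*S,560*S),np.uint8)
    cv2.fillPoly(m,[np.round((uv+.5)*S).astype(int)],255); return cv2.resize(m,(560,420),interpolation=cv2.INTER_AREA)/255.
def obs(c,d,h):
    v,u=np.mgrid[:420,:560]; W=world(c,np.c_[u.ravel(),v.ravel()],d.ravel()).reshape(420,560,3); return W
E
python3 - <<'E'
from fit import *
D={}
for c in('scene','top'):
    d=np.load(c+'_d.npy'); W=obs(c,d,0); D[c]=(W[...,2]>.155)&(W[...,2]<.2)&(W[...,0]>.47)&(W[...,0]<.7)&(W[...,1]>0)&(W[...,1]<.2)
def cost(q,cams,full=False):
    p=[q[0]*.01,q[1]*.01,q[2]*.1]; h=q[3]*.01; e=0
    for c in cams:
        r=raster(c,p,h,PL)
        # ignore beyond x>50 and the catch housing on +y side
        ig=raster(c,p,h,np.array([[.05,-.04],[.12,-.04],[.12,.05],[.05,.05]]),2)+raster(c,p,h,np.array([[-.03,.0335],[.01,.0335],[.01,.06],[-.03,.06]]),2)
        w=ig<.3; m=cv2.dilate((r>0).astype(np.uint8),np.ones((9,9)))>0
        e+=((r-D[c])**2*w*m).sum()/r.sum()
    return e
for cams in(('scene','top'),('scene',),('top',)):
    f=(lambda q:cost(q,cams)) if len(cams)>1 else (lambda q:cost([*q[:3],17.9],cams))
    b=min((minimize(f,x0,method='Nelder-Mead',options=dict(initial_simplex=np.array(x0)+np.vstack([np.zeros(4),np.diag([.4,.4,.4,.3])]),maxiter=250)) for x0 in([55.3,9.06,1.5,17.9],[55.0,9.3,1.4,18.2])),key=lambda r:r.fun)
    print(cams,b.x,b.fun)
for c in('scene','top'):
    d=np.load(c+'_d.npy'); W=obs(c,d,0); near=(abs(W[...,0]-.47)<.06)&(abs(W[...,1]+.17)<.06)
    for n,lo,hi in(('cap',.1,.13),('flange',.071,.09)):
        P=W[near&(W[...,2]>lo)&(W[...,2]<hi)]; print(c,n,len(P),P.mean(0),np.median(P[:,2]),cv2.minEnclosingCircle(P[:,:2].astype(np.float32)))
    im=cv2.imread(f'pics/{c}.png')
    # base
    P=W[(abs(W[...,2]-.008)<.004)&np.load(f'm_{c}_stand.npy')]; print(c,'base',len(P),cv2.minAreaRect(P[:,:2].astype(np.float32)))
o=monitor.get_obs(); print(R.from_euler('xyz',o['tool_rot'],degrees=True).as_matrix().round(4))
E
```

```text
('scene', 'top') [55.22949485  9.16399426  1.58896518 17.26988103] 0.1587507885771946
('scene',) [54.97796877  8.68689424  1.60677335 18.31728038] 0.12017174682888902Traceback (most recent call last):
  File "<stdin>", line 16, in <module>
  File "<stdin>", line 16, in <genexpr>
    res = _minimize_neldermead(fun, x0, args, callback, bounds=bounds,
                               **options)
    fxr = func(xr)
    fx = function(np.copy(x), *(wrapper_args + args))
  File "<stdin>", line 15, in <lambda>
  File "<stdin>", line 10, in cost
  File "fit.py", line 13, in raster
    uv=proj(c,np.c_[T(p,poly),np.full(len(poly),h)]); m=np.zeros((420*S,560*S),np.uint8)
  File "h.py", line 19, in proj
    m,Rm,t=cam(c); q=(np.atleast_2d(P)-t)@Rm; s=q[:,:2]/q[:,2:]; s=s*(1+m['k1']*(s**2).sum(1))[:,None]
           ~~~^^^
  File "h.py", line 6, in cam
    m=camera_model(c); return m, R.from_euler('xyz',m['attitude'],degrees=True).as_matrix(), np.array(m['xyz'])
ValueError: time passes only in moves, steps and waits
```

```bash
sed -i 's/^def cam(c):/from functools import lru_cache\n@lru_cache\ndef cam(c):/; s/m=camera_model(c); return/m=dict(camera_model(c)); return/' h.py
cat >> fit.py <<'E'
def vol(c,p,h,poly,S=6): return np.max([raster(c,p,h-k,poly,S) for k in(0,.005,.01)],axis=0)
E
python3 - <<'E'
from fit import *
D={}
for c in('scene','top'):
    d=np.load(c+'_d.npy'); W=obs(c,d,0); D[c]=(W[...,2]>.15)&(W[...,2]<.2)&(W[...,0]>.47)&(W[...,0]<.7)&(W[...,1]>0)&(W[...,1]<.2)
def cost(q,cams):
    p=[q[0]*.01,q[1]*.01,q[2]*.1]; h=q[3]*.01; e=0
    for c in cams:
        r=vol(c,p,h,PL)
        ig=raster(c,p,h,np.array([[.05,-.04],[.12,-.04],[.12,.05],[.05,.05]]),1)+raster(c,p,h-.005,np.array([[-.03,.0335],[.01,.0335],[.01,.06],[-.03,.06]]),1)
        w=ig<.3; m=cv2.dilate((r>0).astype(np.uint8),np.ones((9,9)))>0
        e+=((r-D[c])**2*w*m).sum()/r.sum()
    return e
for cams in(('scene','top'),('scene',),('top',)):
    f=(lambda q:cost(q,cams)) if len(cams)>1 else (lambda q:cost([*q[:3],17.9],cams))
    b=min((minimize(f,x0,method='Nelder-Mead',options=dict(initial_simplex=np.array(x0)+np.vstack([np.zeros(4),np.diag([.4,.4,.4,.3])]),maxiter=120)) for x0 in([55.3,9.06,1.5,17.9],[55.0,9.3,1.4,18.2])),key=lambda r:r.fun)
    print(cams,b.x,b.fun)
    if len(cams)>1: B=b.x
for c in('scene','top'):
    d=np.load(c+'_d.npy'); W=obs(c,d,0); near=(abs(W[...,0]-.47)<.06)&(abs(W[...,1]+.17)<.06)
    for n,lo,hi in(('cap',.1,.13),('flange',.071,.09)):
        P=W[near&(W[...,2]>lo)&(W[...,2]<hi)]; print(c,n,len(P),P.mean(0).round(4),np.median(P[:,2]),cv2.minEnclosingCircle(P[:,:2].astype(np.float32)))
    P=W[(abs(W[...,2]-.008)<.004)&np.load(f'm_{c}_stand.npy')]; print(c,'base',len(P),cv2.minAreaRect(P[:,:2].astype(np.float32)))
o=monitor.get_obs(); print(R.from_euler('xyz',o['tool_rot'],degrees=True).as_matrix().round(4))
# overlay
out=[]
for c,(u,v),s in(('scene',(250,155),5),('top',(250,150),5)):
    im=cv2.imread(f'pics/{c}.png')[v:v+90,u:u+80]; im=cv2.resize(im,None,fx=s,fy=s,interpolation=1)
    p=[B[0]*.01,B[1]*.01,B[2]*.1]
    for poly,h,col in((PL,B[3]*.01,(0,0,255)),(np.array([[-51,-62],[99,-62],[99,62],[-51,62]])/1000,.008,(255,0,0)),(circ((0,0),.020,0,360),.0585,(0,255,0))):
        q=(proj(c,np.c_[T(p,poly),np.full(len(poly),h)])+.5-[u,v])*s; cv2.polylines(im,[np.round(q).astype(int)],True,col,1)
    for h,r in((.115,.014),(.079,.024)): pass
    out.append(im)
cv2.imwrite('pics/ov.png',np.hstack(out))
E
```

```text
('scene', 'top') [55.26294126  9.17759492  1.57771772 18.06710999] 0.0567327487373112
('scene',) [55.40561728  9.28610092  1.47040551 18.25939885] 0.01914228806239969
('top',) [55.18813462  9.20628797  1.5540942  18.28276849] 0.022915100890277543
scene cap 232 [ 0.4687 -0.1757  0.1131] 0.11486623868720647 ((0.470070481300354, -0.17451328039169312), 0.014716016128659248)
scene flange 277 [ 0.4651 -0.1788  0.0797] 0.07913655964601096 ((0.47090330719947815, -0.17368848621845245), 0.0242872703820467)
scene base 1714 ((0.5762537121772766, 0.0960458293557167), (0.15095940232276917, 0.12751969695091248), 9.36042308807373)
top cap 88 [ 0.4703 -0.1719  0.1129] 0.1133674076297021 ((0.47033053636550903, -0.17303621768951416), 0.014721962623298168)
top flange 124 [ 0.4699 -0.169   0.0787] 0.07838126830568803 ((0.47010546922683716, -0.17297087609767914), 0.02431558258831501)
top base 893 ((0.5747014880180359, 0.09525191783905029), (0.14996734261512756, 0.12383098900318146), 9.107418060302734)
[[ 1.000e-04 -6.139e-01  7.894e-01]
 [-0.000e+00  7.894e-01  6.139e-01]
 [-1.000e+00 -1.000e-04  1.000e-04]]
```

View pics/ov.png

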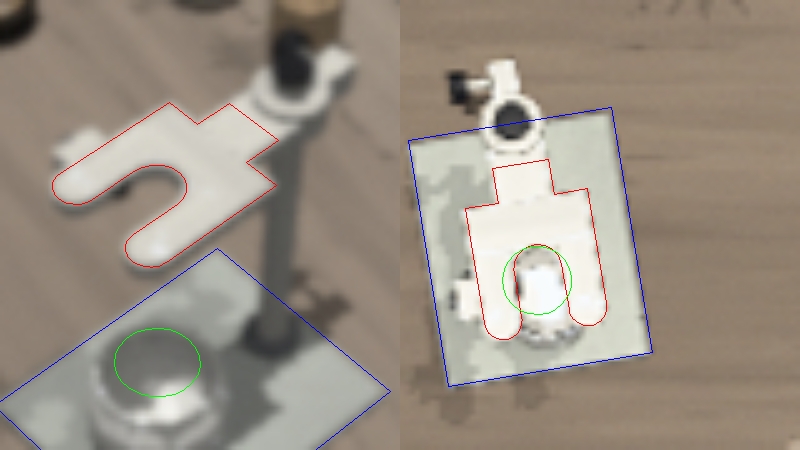

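The overlay matches the fork, base and cup closely: stand origin (0.5526, 0.0918), yaw 9.0°, plate top about 0.180, cartridge (0.4704, −0.1735). Now I move above the cartridge with the jaws along the stand's x axis.

Call:
{"fn": "step_arm", "kwargs": {
  "deltas": [
    [1, 0, -0.017, -0.0155, 1],
    [1, 0, -0.051, -0.046, 4],
    [1, 0, -0.094, -0.085, 7],
    [1, 0, -0.14, -0.127, 10],
    [1, 0, -0.187, -0.1695, 13],
    [1, 0, -0.234, -0.212, 16],
    [1, 0, -0.281, -0.254, 19],
    [1, 0, -0.328, -0.2965, 22],
    [1, 0, -0.37, -0.335, 25],
    [1, 0, -0.404, -0.366, 28],
    [1, 0, -0.4257, -0.3852, 28.9],
    [1, 0, -0.4257, -0.3852, 28.9]
  ]
}}

```text
time_s: 2.4
tool_pos: [0.4698, -0.1762, 0.2418]
tool_rot: [-61.5, 90.0, -52.8]
force: [-0.6, 0.8, 0.1]
grip_width: 0.0868
```

Call:
{"fn": "step_arm", "kwargs": {
  "deltas": [
    [1, 0.02, 0, 0, 0],
    [1, 0.055, 0, 0, 0],
    [1, 0.09, 0, 0, 0],
    [1, 0.12, 0, 0, 0],
    [1, 0.135, 0, 0, 0],
    [1, 0.1395, 0, 0, 0],
    [1, 0.1395, 0, 0, 0],
    [1, 0.1395, 0, 0, 0]
  ]
}}

```text
time_s: 3.4
tool_pos: [0.4713, -0.1736, 0.1032]
tool_rot: [-15.6, 89.9, -6.6]
force: [0.1, 0.4, -0.3]
grip_width: 0.0868
```

Well centred. Close the gripper (35 N).

Call:
{"fn": "step_arm", "kwargs": {
  "deltas": [
    [-1, 0, 0, 0, 0],
    [-1, 0, 0, 0, 0],
    [-1, 0, 0, 0, 0],
    [-1, 0, 0, 0, 0],
    [-1, 0, 0, 0, 0],
    [-1, 0, 0, 0, 0],
    [-1, 0, 0, 0, 0],
    [-1, 0, 0, 0, 0]
  ],
  "newtons": 35
}}

```text
time_s: 4.4
tool_pos: [0.4705, -0.1735, 0.1021]
tool_rot: [-7.1, 90.0, 1.9]
force: [0.7, 0.2, -0.2]
grip_width: 0.0272
```

```bash
python3 -c "
from h import *
o=monitor.get_obs(); print(o['tool_pos'],o['force'],o['grip_width']); print(R.from_euler('xyz',o['tool_rot'],degrees=True).as_matrix().round(4))"
```

```text
[ 0.47045035 -0.17347612  0.10205829] [ 0.73437327  0.22737422 -0.1717452 ] 0.027227302080124208
[[ 1.000e-04 -1.560e-01  9.878e-01]
 [ 0.000e+00  9.878e-01  1.560e-01]
 [-1.000e+00 -0.000e+00  1.000e-04]]
```

Call:
{"fn": "step_arm", "kwargs": {
  "deltas": [
    [-1, -0.01, 0, 0, 0],
    [-1, -0.035, 0, 0, 0],
    [-1, -0.075, 0, 0, 0],
    [-1, -0.115, 0, 0, 0],
    [-1, -0.155, 0, 0, 0],
    [-1, -0.185, 0, 0, 0],
    [-1, -0.2, 0, 0, 0],
    [-1, -0.205, 0, 0, 0],
    [-1, -0.205, 0, 0, 0]
  ]
}}

```text
time_s: 5.52
tool_pos: [0.4701, -0.1734, 0.3063]
tool_rot: [162.3, 89.9, 171.3]
force: [0.3, -0.5, -1.6]
grip_width: 0.027
```

Call:
{"fn": "step_arm", "kwargs": {
  "deltas": [
    [-1, 0, 0.008, 0.005, 0],
    [-1, 0, 0.028, 0.016, 0],
    [-1, 0, 0.058, 0.034, 0],
    [-1, 0, 0.092, 0.054, 0],
    [-1, 0, 0.127, 0.074, 0],
    [-1, 0, 0.162, 0.095, 0],
    [-1, 0, 0.195, 0.114, 0],
    [-1, 0, 0.222, 0.13, 0],
    [-1, 0, 0.242, 0.141, 0],
    [-1, 0, 0.2493, 0.1461, 0],
    [-1, 0, 0.2493, 0.1461, 0],
    [-1, 0, 0.2493, 0.1461, 0]
  ]
}}

```text
time_s: 7.02
tool_pos: [0.5758, 0.0939, 0.3072]
tool_rot: [-88.1, 90.0, -79.2]
force: [-0.1, -1.3, -1.7]
grip_width: 0.0271
```

```bash
python3 - <<'E'
from h import *
o=monitor.get_obs(); print(o['tool_pos'],o['force'],o['wrist_torque'],o['grip_width'])
im,d=read_camera('scene'); im2,d2=read_camera('top'); cv2.imwrite('pics/lift.png',cv2.resize(np.hstack([im[60:260,200:400],im2[110:310,180:380]])[...,::-1],(800,400),interpolation=cv2.INTER_CUBIC))
E
```

```text
[0.57576625 0.09385696 0.30722774] [-0.06586397 -1.28571306 -1.65256246] [-0.04962922 -0.02317255 -0.05375014] 0.02712009353102088
```

View pics/lift.png

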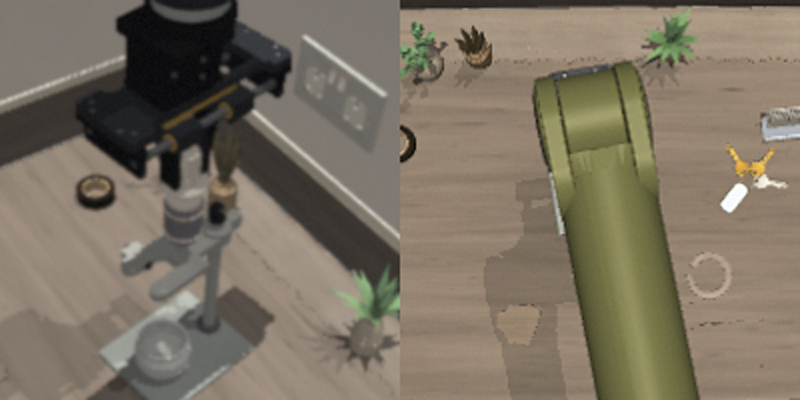

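Held upright over the solid part of the plate (scene half, about 183,215). Now I feel for the plate's height.

Call:
{"fn": "step_arm", "kwargs": {
  "deltas": [
    [-1, 0.005, 0, 0, 0],
    [-1, 0.012, 0, 0, 0],
    [-1, 0.018, 0, 0, 0],
    [-1, 0.0195, 0, 0, 0],
    [-1, 0.0195, 0, 0, 0],
    [-1, 0.0195, 0, 0, 0]
  ]
}}

```text
time_s: 7.88
tool_pos: [0.576, 0.0956, 0.2878]
tool_rot: [-2.9, 90.0, 6.1]
force: [-0.1, -0.0, -1.4]
grip_width: 0.0269
```

Call:
{"fn": "step_arm", "kwargs": {
  "deltas": [
    [-1, 0.0007, 0, 0, 0],
    [-1, 0.0015, 0, 0, 0],
    [-1, 0.0015, 0, 0, 0]
  ]
}}

```text
time_s: 8.25
tool_pos: [0.5758, 0.0956, 0.286]
tool_rot: [154.6, 90.0, 163.6]
force: [0.3, 0.1, -1.6]
grip_width: 0.0271
```

Call:
{"fn": "step_arm", "kwargs": {
  "deltas": [
    [-1, 0.0005, 0, 0, 0],
    [-1, 0.001, 0, 0, 0],
    [-1, 0.001, 0, 0, 0]
  ]
}}

```text
time_s: 8.62
tool_pos: [0.5758, 0.0955, 0.285]
tool_rot: [-178.8, 90.0, -169.8]
force: [-1.1, -0.0, -1.6]
grip_width: 0.0273
```

Bottom at 0.183, still free.

Call:
{"fn": "step_arm", "kwargs": {
  "deltas": [
    [-1, 0.0005, 0, 0, 0],
    [-1, 0.001, 0, 0, 0],
    [-1, 0.001, 0, 0, 0]
  ]
}}

```text
time_s: 9.0
tool_pos: [0.5758, 0.0956, 0.284]
tool_rot: [-136.8, 90.0, -127.9]
force: [-0.5, -0.7, -1.3]
grip_width: 0.027
```

Call:
{"fn": "step_arm", "kwargs": {
  "deltas": [
    [-1, 0.0005, 0, 0, 0],
    [-1, 0.001, 0, 0, 0],
    [-1, 0.001, 0, 0, 0]
  ]
}}

```text
time_s: 9.38
tool_pos: [0.5758, 0.0956, 0.283]
tool_rot: [170.7, 90.0, 179.6]
force: [-0.3, -0.7, -1.7]
grip_width: 0.0273
```

Call:
{"fn": "step_arm", "kwargs": {
  "deltas": [
    [-1, 0.0005, 0, 0, 0],
    [-1, 0.001, 0, 0, 0],
    [-1, 0.001, 0, 0, 0]
  ]
}}

```text
time_s: 9.75
tool_pos: [0.5758, 0.0956, 0.282]
tool_rot: [-66.5, 90.0, -57.6]
force: [-0.1, -0.7, -1.9]
grip_width: 0.0273
```

Call:
{"fn": "step_arm", "kwargs": {
  "deltas": [
    [-1, 0.0005, 0, 0, 0],
    [-1, 0.001, 0, 0, 0],
    [-1, 0.001, 0, 0, 0]
  ]
}}

```text
time_s: 10.12
tool_pos: [0.5759, 0.0956, 0.2816]
tool_rot: [7.3, 90.0, 16.2]
force: [0.2, 1.1, 1.3]
grip_width: 0.0272
```

Contact: plate top = 0.2816 − 0.1021 ≈ 0.1795, which agrees with vision. Now back out, and go down in front of the mouth to neck height (TCP z 0.2095).

Call:
{"fn": "step_arm", "kwargs": {
  "deltas": [
    [-1, -0.005, 0, 0, 0],
    [-1, -0.012, 0, 0, 0],
    [-1, -0.012, 0, -0.012, 0],
    [-1, -0.012, 0, -0.035, 0],
    [-1, -0.012, 0, -0.06, 0],
    [-1, -0.012, 0, -0.082, 0],
    [-1, -0.012, 0, -0.095, 0],
    [-1, -0.012, 0, -0.0985, 0],
    [-1, -0.012, 0, -0.0985, 0],
    [-1, -0.005, 0, -0.0985, 0],
    [-1, 0.015, 0, -0.0985, 0],
    [-1, 0.035, 0, -0.0985, 0]
  ]
}}

```text
time_s: 11.62
tool_pos: [0.4789, 0.0802, 0.2449]
tool_rot: [-150.1, 90.0, -141.1]
force: [1.0, 0.3, -0.7]
grip_width: 0.0271
```

Call:
{"fn": "step_arm", "kwargs": {
  "deltas": [
    [-1, 0.02, 0, 0, 0],
    [-1, 0.033, 0, 0, 0],
    [-1, 0.0365, 0, 0, 0],
    [-1, 0.0365, 0, 0, 0],
    [-1, 0.0365, 0, 0, 0]
  ]
}}

```text
time_s: 12.25
tool_pos: [0.4791, 0.0803, 0.2104]
tool_rot: [6.8, 89.9, 15.7]
force: [-0.4, -0.1, -1.7]
grip_width: 0.027
```

```bash
python3 - <<'E'
from fit import *
o=monitor.get_obs(); print(o['tool_pos'],o['force'],o['grip_width']); print(R.from_euler('xyz',o['tool_rot'],degrees=True).as_matrix().round(4))
p=[.5526,.0918,np.radians(9.04)]; t=o['tool_pos']; dx,dy=t[0]-p[0],t[1]-p[1]; c,s=np.cos(p[2]),np.sin(p[2]); xs,ys=c*dx+s*dy,-s*dx+c*dy; print('stand xy',xs,ys)
im,d=read_camera('scene'); u,v,S=215,135,6
a=cv2.resize(im[v:v+100,u:u+100,::-1],None,fx=S,fy=S,interpolation=1)
z0=t[2]-.1021
for poly,h,col in((PL,.1797,(0,0,255)),(circ((xs,ys),.024,0,360),z0+.079,(0,255,0)),(circ((xs,ys),.020,0,360),z0+.054,(255,0,0)),(circ((xs,ys),.014,0,360),z0,(255,0,0))):
    q=(proj('scene',np.c_[T(p,poly),np.full(len(poly),h)])+.5-[u,v])*S; cv2.polylines(a,[np.round(q).astype(int)],True,col,1)
cv2.imwrite('pics/pre.png',a)
E
```

```text
[0.47908858 0.08031798 0.21037592] [-0.39225999 -0.06361065 -1.72446352] 0.026997569182554065
[[ 1.500e-03 -1.560e-01  9.878e-01]
 [ 4.000e-04  9.878e-01  1.560e-01]
 [-1.000e+00  2.000e-04  1.600e-03]]
stand xy -0.07440242401652608 0.00021100646607645664
```

View pics/pre.png

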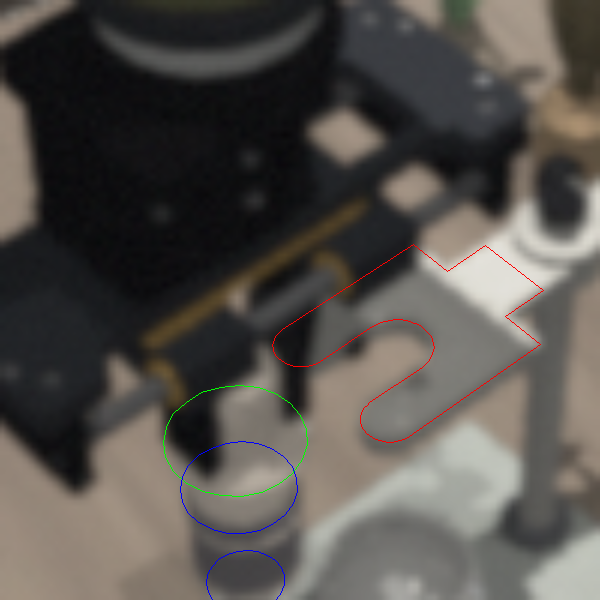

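The flange and bowl appear lower than my overlay predicts (dark bowl at about 245,560). I'll check with depth in case the cartridge has slipped.

```bash
python3 - <<'E'
from fit import *
o=monitor.get_obs(); t=o['tool_pos']; print(t)
im,d=read_camera('scene'); u,v,S=215,185,6; W=obs('scene',d,0)
A=np.array([.4791,.0803]); r=np.hypot(*(W[...,:2]-A).transpose(2,0,1))
P=W[(r<.03)&(W[...,2]>.06)]; 
for lo in np.arange(.06,.24,.006):
    Q=P[(P[:,2]>=lo)&(P[:,2]<lo+.006)]
    if len(Q)>3: print(round(lo,3),len(Q),'maxr',np.round(np.percentile(np.hypot(*(Q[:,:2]-A).T),[50,95]),4),Q[:,:2].mean(0).round(4))
for g in regions_of('scene','cartridge')[:2]: print(g['p'],g['pixel'],np.percentile(cloud('scene',g['pixels'],d),[2,50,98],axis=0).round(3).tolist())
a=im[v:v+100,u:u+100,::-1].astype(float); a=np.clip(255*(a/255)**.55,0,255).astype(np.uint8)
a=cv2.resize(a,None,fx=S,fy=S,interpolation=1); z0=t[2]-.1021
for rr,z in((.024,.079),(.024,.074),(.020,.054),(.014,0)):
    q=(proj('scene',np.c_[circ(A,rr,0,360),np.full(24,z0+z)])+.5-[u,v])*S; cv2.polylines(a,[np.round(q).astype(int)],True,(0,255,0),1)
cv2.imwrite('pics/pre2.png',a)
E
```

```text
[0.47904165 0.08030988 0.21036125]
0.108 4 maxr [0.0139 0.0146] [0.4729 0.0683]
0.114 6 maxr [0.0199 0.0211] [0.4756 0.0642]
0.12 37 maxr [0.0193 0.0221] [0.473  0.0664]
0.126 28 maxr [0.0193 0.0215] [0.4738 0.0667]
0.132 34 maxr [0.0198 0.0217] [0.474  0.0648]
0.138 29 maxr [0.0196 0.0216] [0.4741 0.0658]
0.144 31 maxr [0.0197 0.0219] [0.4749 0.0652]
0.15 43 maxr [0.0203 0.0219] [0.4739 0.0668]
0.156 47 maxr [0.0193 0.0214] [0.4734 0.0671]
0.162 43 maxr [0.0178 0.0206] [0.4745 0.0673]
0.168 27 maxr [0.0168 0.0204] [0.4748 0.0668]
0.18 26 maxr [0.0224 0.0252] [0.4742 0.0658]
0.186 116 maxr [0.0209 0.0251] [0.4794 0.065 ]
0.192 50 maxr [0.0182 0.0241] [0.4754 0.0706]
0.198 47 maxr [0.0194 0.0246] [0.4752 0.0708]
0.204 54 maxr [0.0175 0.0235] [0.4755 0.0704]
0.21 40 maxr [0.0183 0.0247] [0.4788 0.0695]
0.216 59 maxr [0.016  0.0258] [0.4816 0.0697]
0.222 48 maxr [0.0154 0.0261] [0.4843 0.0708]
0.228 15 maxr [0.022  0.0284] [0.4997 0.0741]
0.234 20 maxr [0.0201 0.0266] [0.498  0.0775]
0.97 [255.5, 220.2] [[0.461, 0.057, 0.118], [0.476, 0.066, 0.168], [0.499, 0.085, 0.223]]
```

View pics/pre2.png

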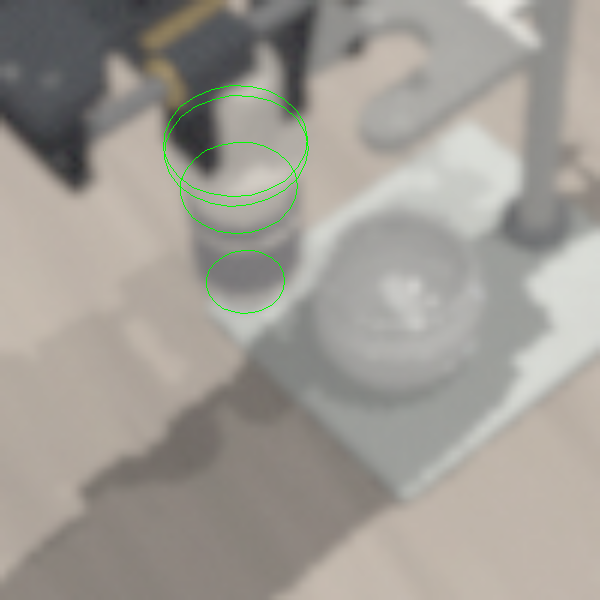

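Depth and picture agree: flange 0.18–0.19, bowl bottom about 0.11, upright, no slip. Cup and stand are untouched. Now slide in.

Call:
{"fn": "step_arm", "kwargs": {
  "deltas": [
    [-1, 0, 0, 0.005, 0],
    [-1, 0, 0, 0.015, 0],
    [-1, 0, 0, 0.025, 0],
    [-1, 0, 0, 0.032, 0],
    [-1, 0, 0, 0.036, 0],
    [-1, 0, 0, 0.036, 0]
  ]
}}

```text
time_s: 13.15
tool_pos: [0.5142, 0.0858, 0.2094]
tool_rot: [-161.9, 90.0, -152.9]
force: [-0.7, 0.0, -1.1]
grip_width: 0.0267
```

Call:
{"fn": "step_arm", "kwargs": {
  "deltas": [
    [-1, 0, 0, 0.003, 0],
    [-1, 0, 0, 0.006, 0],
    [-1, 0, 0, 0.006, 0]
  ]
}}

```text
time_s: 13.52
tool_pos: [0.5202, 0.0868, 0.2097]
tool_rot: [-4.5, 90.0, 4.5]
force: [-0.5, 0.2, -1.8]
grip_width: 0.0275
```

Call:
{"fn": "step_arm", "kwargs": {
  "deltas": [
    [-1, 0, 0, 0.003, 0],
    [-1, 0, 0, 0.006, 0],
    [-1, 0, 0, 0.006, 0]
  ]
}}

```text
time_s: 13.9
tool_pos: [0.5261, 0.0877, 0.2095]
tool_rot: [-64.7, 90.0, -55.7]
force: [0.3, 0.2, -1.4]
grip_width: 0.0271
```

Call:
{"fn": "step_arm", "kwargs": {
  "deltas": [
    [-1, 0, 0, 0.003, 0],
    [-1, 0, 0, 0.006, 0],
    [-1, 0, 0, 0.006, 0]
  ]
}}

```text
time_s: 14.28
tool_pos: [0.5321, 0.0886, 0.2095]
tool_rot: [-41.9, 90.0, -32.9]
force: [-0.8, 0.6, -1.9]
grip_width: 0.0271
```

Call:
{"fn": "step_arm", "kwargs": {
  "deltas": [
    [-1, 0, 0, 0.0015, 0],
    [-1, 0, 0, 0.003, 0],
    [-1, 0, 0, 0.003, 0]
  ]
}}

```text
time_s: 14.65
tool_pos: [0.5349, 0.0891, 0.2096]
tool_rot: [-2.4, 90.0, 6.6]
force: [0.2, 0.0, -2.1]
grip_width: 0.0275
```

Call:
{"fn": "step_arm", "kwargs": {
  "deltas": [
    [-1, 0, 0, 0.0015, 0],
    [-1, 0, 0, 0.003, 0],
    [-1, 0, 0, 0.003, 0]
  ]
}}

```text
time_s: 15.02
tool_pos: [0.5375, 0.0891, 0.2095]
tool_rot: [-153.7, 89.9, -144.8]
force: [-1.6, -0.3, -0.5]
grip_width: 0.0272
```

Call:
{"fn": "step_arm", "kwargs": {
  "deltas": [
    [-1, 0, 0, 0.0015, 0],
    [-1, 0, 0, 0.003, 0],
    [-1, 0, 0, 0.003, 0]
  ]
}}

```text
time_s: 15.4
tool_pos: [0.5411, 0.0897, 0.2096]
tool_rot: [-36.5, 90.0, -27.5]
force: [0.6, -2.6, -0.5]
grip_width: 0.0268
```

Roller is now pushing aside (2.6 N lateral). Continue.

Call:
{"fn": "step_arm", "kwargs": {
  "deltas": [
    [-1, 0, 0, 0.0015, 0],
    [-1, 0, 0, 0.003, 0],
    [-1, 0, 0, 0.003, 0]
  ]
}}

```text
time_s: 15.78
tool_pos: [0.5443, 0.0904, 0.2096]
tool_rot: [-14.6, 89.9, -5.7]
force: [0.5, -2.5, -1.9]
grip_width: 0.027
```

Call:
{"fn": "step_arm", "kwargs": {
  "deltas": [
    [-1, 0, 0, 0.0015, 0],
    [-1, 0, 0, 0.003, 0],
    [-1, 0, 0, 0.003, 0]
  ]
}}

```text
time_s: 16.15
tool_pos: [0.5472, 0.091, 0.2097]
tool_rot: [-4.7, 89.9, 4.3]
force: [1.1, -2.8, -1.1]
grip_width: 0.0272
```

Call:
{"fn": "step_arm", "kwargs": {
  "deltas": [
    [-1, 0, 0, 0.0015, 0],
    [-1, 0, 0, 0.003, 0],
    [-1, 0, 0, 0.003, 0]
  ]
}}

```text
time_s: 16.52
tool_pos: [0.5496, 0.0922, 0.2096]
tool_rot: [90.4, 89.9, 99.4]
force: [0.2, -0.4, -0.0]
grip_width: 0.0271
```

Call:
{"fn": "step_arm", "kwargs": {
  "deltas": [
    [-1, 0, 0, 0.001, 0],
    [-1, 0, 0, 0.0015, 0],
    [-1, 0, 0, 0.0015, 0]
  ]
}}

```text
time_s: 16.9
tool_pos: [0.551, 0.0919, 0.2095]
tool_rot: [127.0, 90.0, 136.0]
force: [-0.2, -0.7, -1.1]
grip_width: 0.0272
```

Call:
{"fn": "step_arm", "kwargs": {
  "deltas": [
    [-1, 0, 0, 0.001, 0],
    [-1, 0, 0, 0.0015, 0],
    [-1, 0, 0, 0.0015, 0]
  ]
}}

```text
time_s: 17.27
tool_pos: [0.5516, 0.0921, 0.2093]
tool_rot: [168.6, 89.9, 177.6]
force: [-4.7, 0.6, 0.3]
grip_width: 0.0271
```

Home stop felt (−4.7 N). Ease off slightly and lower until the flange rests on the plate.

Call:
{"fn": "step_arm", "kwargs": {
  "deltas": [
    [-1, 0, 0, -0.0005, 0],
    [-1, 0.001, 0, -0.0005, 0],
    [-1, 0.0017, 0, -0.0005, 0],
    [-1, 0.0017, 0, -0.0005, 0]
  ]
}}

```text
time_s: 17.77
tool_pos: [0.5517, 0.0923, 0.208]
tool_rot: [131.0, 89.9, 140.0]
force: [-5.2, 1.7, -0.3]
grip_width: 0.0272
```

Call:
{"fn": "step_arm", "kwargs": {
  "deltas": [
    [-1, 0.0005, 0, 0, 0],
    [-1, 0.0005, 0, 0, 0],
    [-1, 0.0005, 0, 0, 0]
  ]
}}

```text
time_s: 18.15
tool_pos: [0.5517, 0.0923, 0.2076]
tool_rot: [124.4, 89.9, 133.4]
force: [-4.9, 1.0, 1.0]
grip_width: 0.0269
```

Call:
{"fn": "step_arm", "kwargs": {
  "deltas": [
    [0.2, 0, 0, 0, 0],
    [0.2, 0, 0, 0, 0],
    [0.2, 0, 0, 0, 0],
    [0.2, 0, 0, 0, 0],
    [0.2, 0, 0, 0, 0]
  ]
}}

```text
time_s: 18.77
tool_pos: [0.5523, 0.0918, 0.2074]
tool_rot: [-13.0, 90.0, -4.0]
force: [-0.5, 0.4, -0.4]
grip_width: 0.0519
```

Call:
{"fn": "step_arm", "kwargs": {
  "deltas": [
    [0.2, -0.005, 0, 0, 0],
    [0.2, -0.02, 0, 0, 0],
    [0.2, -0.05, 0, 0, 0],
    [0.2, -0.09, 0, 0, 0],
    [0.2, -0.12, 0, 0, 0],
    [0.2, -0.13, 0, 0, 0],
    [0.2, -0.13, 0, 0, 0]
  ]
}}

```text
time_s: 19.65
tool_pos: [0.5523, 0.0918, 0.3379]
tool_rot: [5.5, 89.9, 14.5]
force: [0.6, 0.3, -0.1]
grip_width: 0.0524
```

Call:
{"fn": "step_arm", "kwargs": {
  "deltas": [
    [0.2, 0, -0.01, -0.005, 0],
    [0.2, 0, -0.04, -0.01, 0],
    [0.2, 0, -0.08, -0.02, 0],
    [0.2, 0, -0.13, -0.03, 0],
    [0.2, 0, -0.18, -0.04, 0],
    [0.2, 0, -0.23, -0.05, 0],
    [0.2, 0, -0.27, -0.06, 0],
    [0.2, 0, -0.29, -0.06, 0],
    [0.2, 0, -0.29, -0.06, 0]
  ]
}}

```text
time_s: 20.78
tool_pos: [0.5366, -0.2064, 0.336]
tool_rot: [176.1, 89.9, -175.2]
force: [0.6, 0.4, -0.2]
grip_width: 0.0524
```

```bash
python3 - <<'E'
from fit import *
print(monitor.get_obs()['tool_pos'])
p=[.5526,.0918,np.radians(9.04)]; out=[]
for c,u,v,S in(('scene',235,135,4),('top',225,130,4)):
    im,d=read_camera(c); W=obs(c,d,0); near=(abs(W[...,0]-.5526)<.035)&(abs(W[...,1]-.092)<.035)
    for n,lo,hi in(('cap',.205,.23),('flange',.181,.192)):
        P=W[near&(W[...,2]>lo)&(W[...,2]<hi)]
        if len(P)>3: print(c,n,len(P),P.mean(0).round(4),np.median(P[:,2]),cv2.minEnclosingCircle(P[:,:2].astype(np.float32)))
    for g in regions_of(c,'cup')[:1]: print('cup',g['p'],g['pixel'],np.percentile(cloud(c,g['pixels'],d),[2,50,98],axis=0).round(3).tolist())
    a=cv2.resize(im[v:v+120,u:u+100,::-1],None,fx=S,fy=S,interpolation=1)
    for r,h in((.014,.2205),(.024,.1845)):
        q=(proj(c,np.c_[circ(p,r,0,360),np.full(24,h)])+.5-[u,v])*S; cv2.polylines(a,[np.round(q).astype(int)],True,(0,0,255),1)
    out.append(a)
cv2.imwrite('pics/end.png',np.hstack(out))
E
```

```text
[ 0.53661204 -0.2063664   0.33600394]
scene cap 180 [0.5506 0.0871 0.2171] 0.21929261986221016 ((0.5520116090774536, 0.09003061056137085), 0.015037696808576584)
scene flange 223 [0.5494 0.083  0.1845] 0.18427192235745893 ((0.5557625889778137, 0.09161455184221268), 0.04127806797623634)
cup 0.59 [282.2, 237.9] [[0.518, 0.053, 0.009], [0.552, 0.092, 0.036], [0.58, 0.117, 0.059]]
top cap 97 [0.5505 0.0911 0.2195] 0.21975761382670522 ((0.5506211519241333, 0.09083836525678635), 0.014453424140810966)
top flange 226 [0.5506 0.0908 0.1837] 0.18317743499213912 ((0.5497826933860779, 0.0915161594748497), 0.042749956250190735)
```

View pics/end.png

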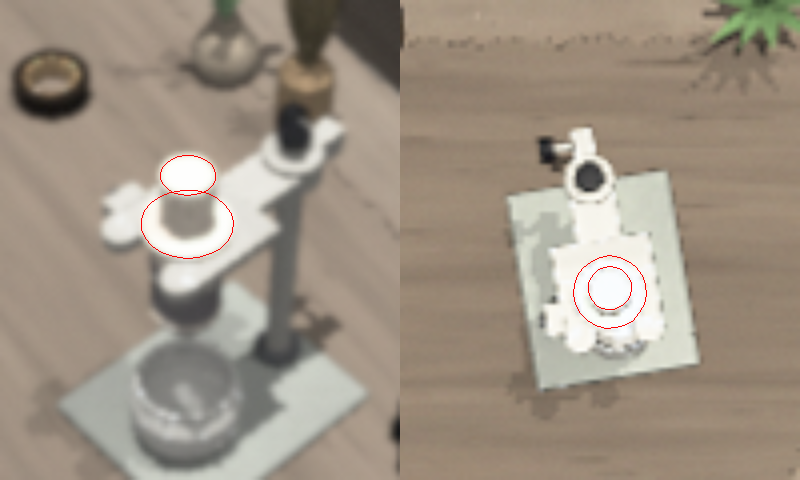

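The final picture shows the cartridge upright on the fork: cap and flange line up with the predicted home rings in both views (scene half about 187,220, top half about 610,290). The cup has not moved. Handing in.

```bash
python3 -c "
from cell import env; print(env.sign_off())"
```

```text
the job is handed in; nothing more can be done
None
```

The cartridge is hanging in the fork, released and upright over the cup, and the job was handed in at about 21 s of the 53 s allowed. No verdict was reported.

**What I did**
- I gripped the cartridge by its cap and touched its underside to the solid part of the plate. That put the plate's top at about 179.5 mm, in agreement with the cameras (about 180 mm).
- I slid the neck in along the slot in small steps. The roller pushed sideways with about 2.8 N as the neck passed, then let go.
- At the end of the slot I felt the stop at about 5 N, the strongest push I read against the stand. I then lowered the flange onto the plate, opened the fingers and moved the arm clear.

**Last checks**
- **Position:** the cap was at (0.5506–0.552, 0.090–0.091) in the two cameras, 1 to 2 mm from the fitted home point (0.5526, 0.0918). That gap is about the calibration error, and the stop was felt at x = 0.5517.
- **Height and tilt:** the cap top was at about 0.2195 m and the flange top at about 0.184 m, as expected with the flange resting on the plate. Both outlines matched an upright cartridge, though I did not measure the tilt angle.
- **Surroundings:** the cup was unchanged to within about 1 mm in the scene camera. I did not re-measure the tape roll or card holder, but the arm never came near them.

**Not confirmed:** the cup was not reported in the last top view because the cartridge covers most of it. The roller's return was inferred from the sideways force disappearing, not seen.

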